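# Tare the kitchen scale with the dish on it

## Task

The white porcelain dish already stands on the pan of the dial kitchen scale, so the needle reads above zero. Turn the scale's tare knob until its needle stands at the middle of the broad zero mark, then let go of it. Leave the dish where it stands on the pan and do not touch the wind-up kitchen timer, which has a similar grip.

Things in the scene. Friction and masses are not known exactly. Their poses are not given: they have to be found in the camera images.
- scale: Fixed dial kitchen scale: a low white box 285 x 150 mm, 50 mm high. Origin on the tare knob's axis at worktop height, z up, x towards the round steel pan (136 mm across, top 66 mm high, centre at x = 140 mm). Round the knob a white upward-facing dial, 119 mm across, with thin black graduations and one broad black block 20 degrees wide, on the pan side: the zero mark.
- tare_grip (a point): Grip point of the tare knob (black bar on a metal disc) amid the dial: on its axis, 80 mm above the worktop; turns with it. z up, x along the knob's upright bar (44 mm long, 12 mm thick, top 90 mm and foot 59 mm above the worktop; pinch it across y) towards the end with a white line on top and a thin flat black needle that reaches 47 mm from the axis, 55 mm above the worktop.
- tare_knob (a joint): Angle of the knob and its needle, rad: 0 = needle at the middle of the zero mark, pointing at the pan's centre; grows clockwise seen from above. Starts between 0.7 and 1.35, so turn it counter-clockwise by that much, in one grasp. It goes from -0.9 to 1.7, with no stop or click at zero; light friction (0.05 N m) holds it where it is left.
- dish: White porcelain spoon dish, oval, 112 x 90 mm, 19 mm high, loose on the scale's pan; origin at the centre of its underside, z up.
- egg_timer: Wind-up kitchen timer, a bystander, loose on the worktop beside the scale, on its left or right: a white foot with a red dome and a bar grip on top, 62 mm across, 60 mm high; origin at the centre of its underside, z up.

How it is judged (in metres and radians):
At the end, for the whole second after the job is handed in: The needle is at rest within 10 degrees (0.175 rad) of the middle of the zero mark, and the dish stands level on the pan, within 20 mm of where it stood (value of joint tare_knob between -0.175 and 0.175 rad and velocity of joint tare_knob between -0.05 and 0.05 rad/s and distance of dish from where it was at the start of the episode below 0.02 m and angle between dish's own z axis and vertical below 0.17 rad); the robot touches nothing.
It fails at once if the robot touches the kitchen timer (contact force between any of the fingers, the arm and egg_timer above 1 N).
It fails at once if the dish is pushed more than 30 mm or off the pan (distance of dish from where it was at the start of the episode above 0.03 m).
It also fails if it takes over 32 s, if anything falls off the work surface, if the arm or the gripper's body presses on something with over 40 N, if the wrist force passes 120 N, or if a joint passes its speed limit or range.

## Robot

A 6-joint arm with a two-finger parallel gripper is mounted at the origin on a cart in front of the work surface, level with it; the furniture and walls round the work are solid. World frame = base frame: x ahead of the robot, y to its left, z up, the work surface at z = 0. Lengths are in mm, angles in degrees, forces in N, time in s.
With the tool pointing down it reaches from about 300 to 775 mm from the base axis. Payload 14.6 kg.
Tool frame: the origin (TCP) lies midway between the tips of the shut fingers; the grasp point (between the pads) lies 19 mm behind it; z points along the fingers, y is the line along which they close (so a half turn about z gives the same grasp; the last joint's range is limited). The gripper opens to 94 mm and grips with 3 to 60 N. Pads are 16 mm wide; open, the fingers measure 119 mm over their backs; the gripper's body (75 mm by 177 mm) begins 78 mm behind the grasp point.
Start: joints at [64.137, 17.183, 87.147, -0, 75.671, -3.816], TCP at [206.452, 509.771, 205.446] pointing down, gripper open.
Joint ranges: [-173.82, 173.82], [-45.26, 126.66], [13.44, 144.39], [-59.66, 239.66], [0, 175.72], [-146.38, 146.38]. Speed limits (degrees/s): [127.2, 127.2, 147.25, 180, 180, 180].

## Interface

Orientations are given as a 3x3 rotation matrix whose columns are the frame's x, y, z axes.
In Python, from workcell import ctrl gives the robot as it stands.
- The arm moves only by the tool shift_gripper, called after "Emit:" in YAML: its name, and indented under it one key for each argument. Schema: {"type":"object","properties":{"deltas":{"type":"array","items":{"type":"number"},"minItems":5,"maxItems":50},"grip_n":{"type":"number"},"only":{"type":"string"},"quiet":{"type":"boolean"},"lines":{"type":"string"}},"required":["deltas"],"additionalProperties":false}. deltas is one flat list of numbers that holds 1 to 10 rows one after another, with no inner brackets; each row has 5 numbers: the finger opening in mm, then dx, dy, dz in shares of 50 cm (1.0 is 50 cm), then a turn about the tool's z in a scale on which 1.0 is 90 degrees; each row is the pose to reach, as a shift and turn from the pose commanded when the call began, along the tool's axes at that moment; what a row does not reach only later rows make up. A row lasts 1/10 s, in which the tool goes at most 50 mm and 8.59 degrees, less where a joint would pass 70% of its speed; a pose out of reach is approached as far as the arm can. The fingers move at their own pace and stop on an object; grip_n is the grip in N (left out, the last holds). Time passes only in rows, so rows that do not move let the fingers close. The tool returns the time, the measured TCP pose, the force, the opening and the grip force at its end. only (a regular expression) keeps the lines of the reply that match it, lines (a string "A,B") keeps lines A to B, and quiet returns only ok. A shift or turn number past 1, either way, is cut back to 1. Input that does not fit is refused with a message, and nothing moves.
- ctrl.get_state(): the state, without advancing time (a new reading comes with each control period).
- ctrl.read_camera(name): name is "scene" or "top"; returns the picture (480x640x3 uint8, red, green, blue); there is no depth.
- ctrl.camera_model(name): a dict with "vfov" (degrees; the focal length in pixels is half the picture's height over the tangent of half this angle, whatever the lens; pixels are square), "cx", "cy" (the principal point, pixels), "rvec" (rotation vector, rad) and "tvec" (3), from world to camera coordinates, as OpenCV has them. Camera axes: x right, y down, z forward; pixel columns grow to the right and rows downward; lengths in mm; the calibration is good to about 2 mm. A picture is of the moment at which its call begins. camera_model takes no time and is no camera call.
- ctrl.job_done(): hands the job in; it is judged then, once.
The state is a dict: "clock": time; "qpos": joint angles; "dq": joint speeds; "effort": joint torques, N m; "position": TCP position; "tool_rot": TCP orientation; "contact_force": force on the tool from outside, world axes, zero at the start; "wrist_torque": the same for the moment, N m; "grip_width": finger opening in mm; "gripper_force": force on a finger pad.
Only numpy, scipy, OpenCV 4.12 (cv2) and the standard library are available. Lean on these libraries where they do the work, as an engineer would, in place of code of your own. Each camera call takes 0.05 s, during which the arm holds its last target. There are 200 camera calls.

## Working session

There is one attempt and no reset: what is moved stays moved. The work goes in short steps, Python scripts to look and compute and a tool call to move; the robot and the scene stay as the last step left them, time stands still between calls to the robot, and variables do not carry over. Pictures are saved under pics/ and viewed, at most 10 in all, crops included, and the job is handed in when it is done.

```bash
ls; mkdir -p pics
```

Run:
```python
from workcell import ctrl
import cv2
for n in("scene","top"):
    cv2.imwrite(f"pics/{n}0.png",ctrl.read_camera(n)[:,:,::-1]); print(n,ctrl.camera_model(n))
s=ctrl.get_state();print(s["clock"],s["position"],s["tool_rot"])
```

```text
pics
workcell.py
scene {'vfov': 55.95693446922828, 'cx': 316.25665554814543, 'cy': 244.62977028923962, 'rvec': array([ 2.05039592, -0.78865279,  0.38664545]), 'tvec': array([-375.40998389,  266.90721299,  618.19663801])}
top {'vfov': 49.0387372481944, 'cx': 324.9757952825885, 'cy': 238.8835676957863, 'rvec': array([ 2.17706407, -2.1848017 ,  0.08474291]), 'tvec': array([ -4.72652364, 522.0179397 , 999.59456535])}
0.1 [206.36907516 509.56894145 204.960535  ] [[-9.26862714e-01  3.75400185e-01 -4.59285483e-04]
 [ 3.75400455e-01  9.26862287e-01 -8.94101630e-04]
 [ 9.00484759e-05 -1.00112544e-03 -9.99999495e-01]]
```

View pics/scene0.png

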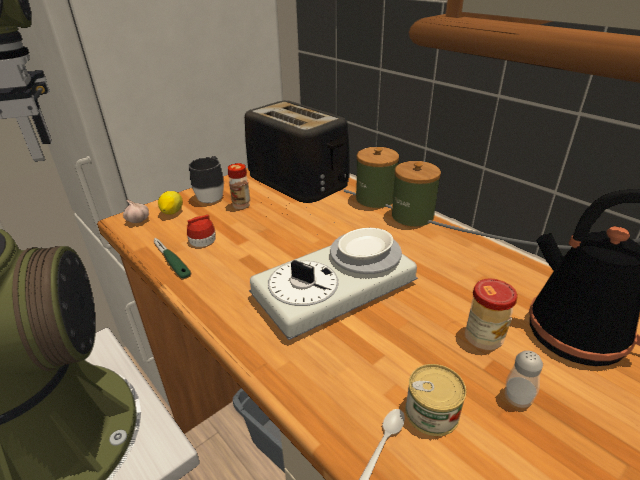

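View pics/top0.png

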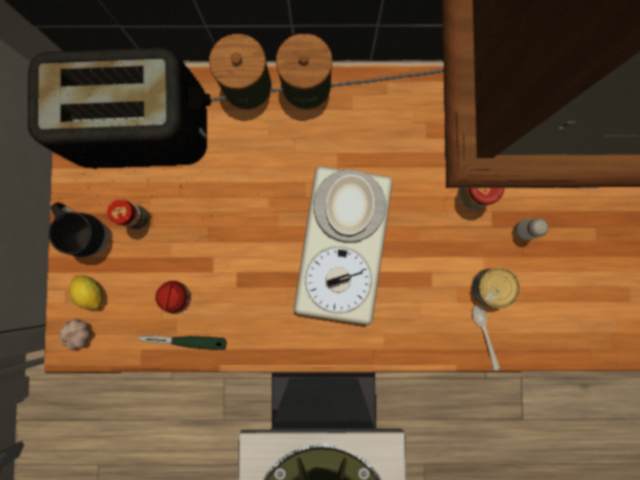

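The scene view shows the knob bar at about (303,271), with the needle pointing right to (328,289). The red timer is at (201,231). The top view shows the dial at about (338,280), the zero block at (342,253), the needle tip at about (364,271) and the timer at (172,296), to the left. Next I'll zoom in on the knob.

Run:
```python
import cv2,numpy as np
t=cv2.imread("pics/top0.png")[240:320,295:385]; s=cv2.imread("pics/scene0.png")[250:310,260:350]
r=lambda a:cv2.resize(a,(450,round(a.shape[0]*5)),interpolation=cv2.INTER_NEAREST)
t,s=r(t),r(s); o=np.zeros((400,800,3),np.uint8)
t=cv2.resize(t,(400,356),interpolation=cv2.INTER_NEAREST);s=cv2.resize(s,(400,267),interpolation=cv2.INTER_NEAREST)
o[:356,:400]=t;o[:267,400:]=s;cv2.imwrite("pics/zoom0.png",o)
```

```text
(no output)
```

View pics/zoom0.png

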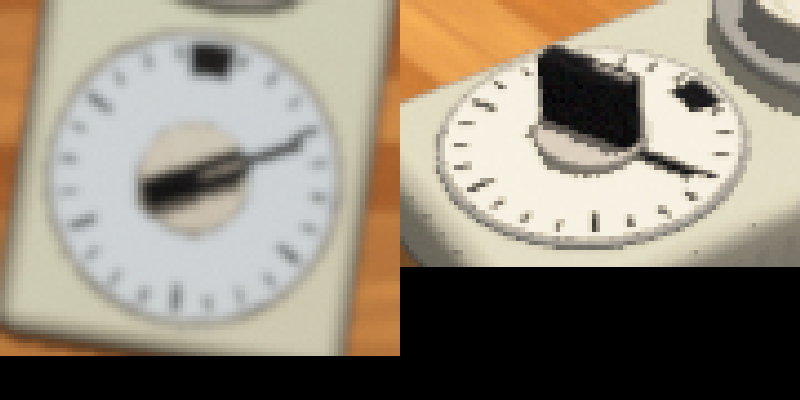

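The zoom shows the needle tip at zoom (313,132) in the top view and (717,177) in the scene view. The zero block is at (212,60) in the top view and (696,96) in the scene view. Next I'll fit the dial ellipse in both views and triangulate.

Create h.py:
```python
import cv2,numpy as np
from workcell import ctrl
def cam(n):
    m=ctrl.camera_model(n);f=240/np.tan(np.radians(m["vfov"]/2))
    K=np.array([[f,0,m["cx"]],[0,f,m["cy"]],[0,0,1]]);R=cv2.Rodrigues(m["rvec"])[0];return K,R,m["tvec"]
C={n:cam(n) for n in("scene","top")}
def plane(n,p,z):
    K,R,t=C[n];o=-R.T@t;d=R.T@np.linalg.solve(K,[*p,1]);return o+d*(z-o[2])/d[2]
def tri(ps,pt):
    P=[C[n][0]@np.c_[C[n][1],C[n][2]] for n in("scene","top")]
    X=cv2.triangulatePoints(P[0],P[1],np.array(ps,float).reshape(2,1),np.array(pt,float).reshape(2,1))[:,0]
    X=X[:3]/X[3]
    e=[]
    for Q,p in zip(P,(ps,pt)): q=Q@[*X,1];e.append(np.linalg.norm(q[:2]/q[2]-p))
    return X.round(1),np.round(e,1)
T=lambda u,v:(295+u/4.444-.5,240+v/4.444-.5)
S=lambda u,v:(260+(u-400)/4.444-.5,250+v/4.444-.5)
```

Run:
```python
from h import *
el={}
for n,(x0,x1,y0,y1) in dict(top=(295,385,240,325),scene=(255,350,250,315)).items():
    im=cv2.imread(f"pics/{n}0.png").astype(float)[y0:y1,x0:x1]
    m=((im[...,0]/im[...,2]>(1.0 if n=="top" else .93))&(im.sum(2)>450)).astype(np.uint8)
    m=cv2.morphologyEx(m,cv2.MORPH_CLOSE,np.ones((3,3)))
    c=max(cv2.findContours(m,0,1)[0],key=cv2.contourArea)
    h=cv2.convexHull(c);e=cv2.fitEllipse(h);el[n]=np.array(e[0])+[x0,y0];print(n,el[n],e[1:],cv2.contourArea(h))
print("dial",tri(el["scene"],el["top"]))
print("tip",tri(S(717,177),T(313,132)))
print("zero",tri(S(696,96),T(212,60)))
print("barend line",tri(S(640,76),T(243,163)))
for z in(50,55):
  d=plane("top",el["top"],z);d2=plane("scene",el["scene"],z);print(z,d,d2)
print("zero pl",plane("top",T(212,60),52),plane("scene",S(696,96),52),"tip pl",plane("top",T(313,132),55),plane("scene",S(717,177),55))
# pan: gray ring; timer
im=cv2.imread("pics/top0.png");hsv=cv2.cvtColor(im,cv2.COLOR_BGR2HSV)
m=cv2.inRange(hsv,(0,170,60),(6,255,255))|cv2.inRange(hsv,(174,170,60),(180,255,255));m[:,:150]=0;m[:,200:]=0
print("timer",plane("top",np.argwhere(m>0)[:,::-1].mean(0),40))
```

```text
top [338.07500458 279.58448029] ((62.45874786376953, 62.710716247558594), 136.65676879882812) 3038.5Traceback (most recent call last):
  File "<stdin>", line 7, in <module>
ValueError: max() iterable argument is empty
```

Create m.py:
```python
from h import *
el={}
for n,(x0,x1,y0,y1) in dict(top=(295,385,240,325),scene=(255,345,260,308)).items():
    im=cv2.imread(f"pics/{n}0.png").astype(float)[y0:y1,x0:x1]
    if n=="scene": print([im[y-y0,x-x0] for x,y in((280,280),(300,295),(300,304),(263,288))])
    m=((im[...,0]/im[...,2]>1.0) if n=="top" else (im.min(2)>205)).astype(np.uint8)
    m=cv2.morphologyEx(m,cv2.MORPH_CLOSE,np.ones((3,3)))
    c=max(cv2.findContours(m,0,1)[0],key=cv2.contourArea)
    h=cv2.convexHull(c);e=cv2.fitEllipse(h);el[n]=np.array(e[0])+[x0,y0];print(n,el[n],e[1:],cv2.boundingRect(h))
print("dial",tri(el["scene"],el["top"]))
print("tip",tri(S(717,177),T(313,132)))
print("zero",tri(S(696,96),T(212,60)))
print("barend line",tri(S(640,76),T(243,163)))
for z in(50,55):
  d=plane("top",el["top"],z);d2=plane("scene",el["scene"],z);print(z,d,d2)
print("zero pl",plane("top",T(212,60),52),plane("scene",S(696,96),52),"tip pl",plane("top",T(313,132),55),plane("scene",S(717,177),55))
im=cv2.imread("pics/top0.png");hsv=cv2.cvtColor(im,cv2.COLOR_BGR2HSV)
m=cv2.inRange(hsv,(0,170,60),(6,255,255))|cv2.inRange(hsv,(174,170,60),(180,255,255));m[:,:150]=0;m[:,200:]=0
print("timer",plane("top",np.argwhere(m>0)[:,::-1].mean(0),40))
```

```bash
python3 m.py
```

```text
top [338.06919479 279.56995773] ((62.4532470703125, 62.74763488769531), 142.62684631347656) (12, 9, 63, 62)
[array([228., 242., 247.]), array([226., 241., 246.]), array([158., 169., 176.]), array([188., 214., 220.])]
scene [302.76984406 281.71973228] ((41.96446990966797, 65.67234802246094), 86.60855865478516) (15, 0, 66, 43)
dial (array([443.1, -30.7,  50.4]), array([0.1, 0.1]))
tip (array([462.9, -81.5,  52.6]), array([0.5, 0.4]))
zero (array([492.6, -38.6,  52.7]), array([0.2, 0.1]))
barend line (array([450.2, -50.6,  91.5]), array([1. , 0.7]))
50 [443.22616186 -30.83042483  50.        ] [443.29177681 -30.18119764  50.        ]
55 [443.21983826 -30.71129676  55.        ] [439.47456125 -35.03728012  55.        ]
zero pl [492.85552061 -38.80665695  52.        ] [493.00023826 -37.74250353  52.        ] tip pl [462.31445981 -80.89804794  55.        ] [461.67256728 -84.1764442   55.        ]
timer [412.94736694 283.74495057  40.        ]
```

Run:
```python
from h import *
a=lambda v:np.degrees(np.arctan2(v[1],v[0])).round(1)
print("bar top view",a(plane("top",T(246,163),90)-plane("top",T(146,195),90)))
print("needle top",a(plane("top",T(300,146),55)-plane("top",T(250,163),55)))
print("needle scene",a(plane("scene",S(717,177),55)-plane("scene",S(642,152),55)))
print("bar scene",a(plane("scene",S(640,76),90)-plane("scene",S(540,47),90)))
im=cv2.imread("pics/top0.png").astype(int)[160:250,300:400];mx=im.max(2);mn=im.min(2)
m=((mx-mn<14)&(mx>60)).astype(np.uint8);m=cv2.morphologyEx(m,cv2.MORPH_OPEN,np.ones((3,3)))
h=cv2.convexHull(max(cv2.findContours(m,0,1)[0],key=cv2.contourArea));e=cv2.fitEllipse(h)
p=plane("top",np.array(e[0])+[300,160],66);c=np.array([443.1,-30.7,66]);print("pan",e,p,a(p-c),np.linalg.norm(p-c))
b=(plane("top",T(246,163),90)+plane("top",T(146,195),90))/2;print("bar mid",b,"line length",np.linalg.norm(plane("top",T(246,163),90)-plane("top",T(146,195),90)))
s=ctrl.get_state();g=s["tool_rot"].T@(np.array([443.1,-30.7,110])-[206.45,509.77,205.45]);print(g)
```

```text
bar top view -72.5
needle top -71.5
needle scene -70.2
bar scene -68.3
pan ((49.469337463378906, 44.74458312988281), (26.88975715637207, 33.85783386230469), 6.664441108703613) [581.99796347 -52.42757633  66.        ] -8.9 140.58709695550468
bar mid [442.80126661 -30.84656941  90.        ] line length 42.4270377138148
[-422.24334018 -412.00724915   95.82449698]
```

All measurements agree: the pan centre is 140.6 mm from the axis, the bar is 42 mm long, the bar points to -71° and zero is at -9°. Next I'll move above the knob at TCP z 110 or more, with the tool turned +49°.

Careful with the scale: shifts go in shares of 50 cm and turns go in shares of 90 degrees. That gives: -422 mm is -0.844, -412 mm is -0.824, 49 degrees is 0.5444.

Emit:
shift_gripper:
  deltas: [94,-0.084,-0.082,0,0.0556,94,-0.168,-0.164,0,0.1111,94,-0.254,-0.248,0,0.1778,94,-0.338,-0.33,0,0.2444,94,-0.422,-0.412,0,0.3111,94,-0.506,-0.494,0,0.3778,94,-0.59,-0.576,0,0.4444,94,-0.674,-0.66,0,0.5111,94,-0.76,-0.742,0,0.5444,94,-0.844,-0.824,0,0.5444]
  grip_n: 20

```text
clock: 1.1
position: [407.1, 49.6, 205.5]
tool_rot: [[-0.323, 0.946, 0.0], [0.946, 0.323, 0.0], [-0.0, 0.0, -1.0]]
contact_force: [0.9, 0.7, 0.3]
grip_width: 93.9
gripper_force: 0.0
```

Emit:
shift_gripper:
  deltas: [60,0,0,0,0,60,0,0,0,0]

```text
clock: 1.3
position: [406.8, 51.0, 205.2]
tool_rot: [[-0.322, 0.947, -0.001], [0.947, 0.322, 0.0], [0.0, -0.001, -1.0]]
contact_force: [-0.0, 0.9, 0.3]
grip_width: 81.5
gripper_force: 0.0
```

Run:
```python
from workcell import ctrl
s=ctrl.get_state();R=s["tool_rot"];import numpy as np
print(s["clock"],R.round(3),s["qpos"], R.T@(np.array([443.1,-30.7,63])-s["position"]),s["contact_force"])
```

```text
1.3 [[-0.322  0.947 -0.001]
 [ 0.947  0.322  0.   ]
 [ 0.    -0.001 -1.   ]] [ 2.01408475e+00 -1.02792355e+00  1.07970587e+02  8.66363722e-03
  7.31031197e+01 -1.67890873e+01] [-89.06380332   8.15411427 142.12524574] [-0.00129191  0.89620381  0.25935335]
```

Scaled: 90 mm is 0.18, -89 mm is -0.178.

Emit:
shift_gripper:
  deltas: [60,-0.09,0.008,0,0,60,-0.178,0.016,0,0,60,-0.178,0.016,0.05,0,60,-0.178,0.016,0.1,0,60,-0.178,0.016,0.15,0,60,-0.178,0.016,0.18,0,60,-0.178,0.016,0.18,0,60,-0.178,0.016,0.18,0]

```text
clock: 2.1
position: [443.4, -28.8, 116.0]
tool_rot: [[-0.326, 0.945, 0.0], [0.945, 0.326, 0.0], [0.0, 0.0, -1.0]]
contact_force: [0.1, -0.2, -0.3]
grip_width: 60.5
gripper_force: 0.0
```

Run:
```python
from workcell import ctrl
import cv2,numpy as np
s=ctrl.get_state();R=s["tool_rot"]
print(R.T@(np.array([443.1,-30.7,63])-s["position"]),R[:,0])
o=np.hstack([cv2.resize(ctrl.read_camera("scene")[200:340,200:440,::-1],(400,233)),cv2.resize(ctrl.read_camera("top")[190:330,240:440,::-1],(400,280))[:233]])
cv2.imwrite("pics/above.png",o)
```

```text
[-1.66598477 -0.89528491 52.95727397] [-3.26421820e-01  9.45224201e-01  7.12680071e-05]
```

View pics/above.png

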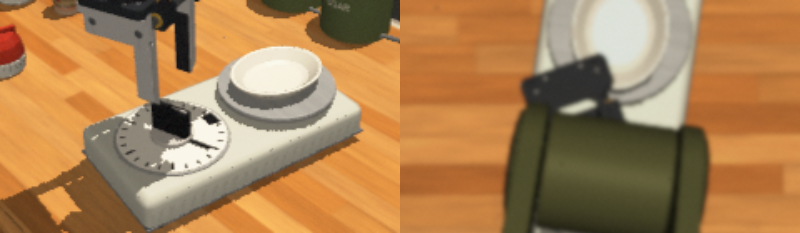

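The fingers hang open above the bar at left-crop (170,120), one on each side of it. The dish is undisturbed. Next I'll descend and close.

Scaled: 52 mm is 0.104, 42 mm is 0.084.

Emit:
shift_gripper:
  deltas: [60,-0.004,-0.002,0.03,0,60,-0.004,-0.002,0.06,0,60,-0.004,-0.002,0.084,0,60,-0.004,-0.002,0.104,0,60,-0.004,-0.002,0.104,0,60,-0.004,-0.002,0.104,0]
  grip_n: 20

```text
clock: 2.8
position: [443.2, -32.1, 63.8]
tool_rot: [[-0.325, 0.946, 0.0], [0.946, 0.325, -0.0], [-0.0, 0.0, -1.0]]
contact_force: [-0.2, 0.7, 0.1]
grip_width: 60.1
gripper_force: 0.0
```

Emit:
shift_gripper:
  deltas: [8,0,0,0,0,8,0,0,0,0,8,0,0,0,0,8,0,0,0,0,8,0,0,0,0,8,0,0,0,0,8,0,0,0,0]
  grip_n: 20

```text
clock: 3.5
position: [442.9, -32.2, 63.5]
tool_rot: [[-0.325, 0.946, -0.0], [0.946, 0.325, -0.0], [0.0, -0.0, -1.0]]
contact_force: [-2.7, -1.0, 0.6]
grip_width: 12.1
gripper_force: 19.9
```

The grip sits on the 12 mm bar. Now I'll turn it counter-clockwise by 62°, which is negative about the downward tool z.

Scaled: -62 degrees is -0.6889.

Emit:
shift_gripper:
  deltas: [8,0,0,0,-0.0778,8,0,0,0,-0.1556,8,0,0,0,-0.2333,8,0,0,0,-0.3111,8,0,0,0,-0.3889,8,0,0,0,-0.4667,8,0,0,0,-0.5444,8,0,0,0,-0.6222,8,0,0,0,-0.6889,8,0,0,0,-0.6889]

```text
clock: 4.5
position: [443.1, -31.8, 63.5]
tool_rot: [[-0.988, 0.156, 0.0], [0.156, 0.988, 0.0], [-0.0, 0.001, -1.0]]
contact_force: [1.7, 2.9, -0.4]
grip_width: 11.7
gripper_force: 19.9
```

Emit:
shift_gripper:
  deltas: [8,0,0,0,0,8,0,0,0,0,8,0,0,0,0]

```text
clock: 4.8
position: [443.1, -31.8, 63.5]
tool_rot: [[-0.987, 0.16, 0.0], [0.16, 0.987, 0.0], [-0.0, 0.001, -1.0]]
contact_force: [1.4, 5.4, 0.2]
grip_width: 11.3
gripper_force: 19.9
```

Run:
```python
from workcell import ctrl
import cv2,numpy as np
s=ctrl.get_state();R=s["tool_rot"];print(np.degrees(np.arctan2(-R[1,0],-R[0,0])))
cv2.imwrite("pics/turned.png",cv2.resize(ctrl.read_camera("scene")[210:340,220:440,::-1],None,fx=3.5,fy=3.5,interpolation=cv2.INTER_CUBIC))
```

```text
-9.195321509327991
```

View pics/turned.png

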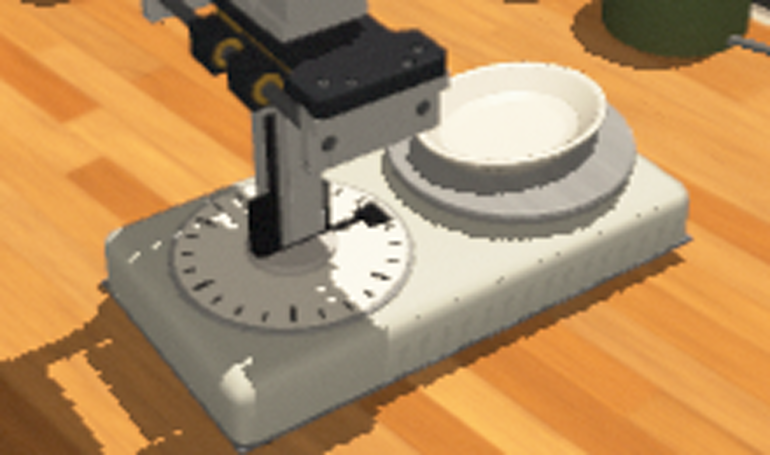

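The needle runs from the bar to the zero block at crop (372,213), and the dish has not moved. Now I'll release and lift.

Scaled: -150 mm is -0.3, -130 mm is -0.26.

Emit:
shift_gripper:
  deltas: [60,0,0,0,0,60,0,0,0,0,60,0,0,0,0,60,0,0,0,0,60,0,0,0,0,60,0,0,-0.04,0,60,0,0,-0.1,0,60,0,0,-0.18,0,60,0,0,-0.26,0,60,0,0,-0.3,0]

```text
clock: 5.85
position: [443.7, -32.2, 216.7]
tool_rot: [[-0.988, 0.157, 0.004], [0.157, 0.988, -0.001], [-0.004, -0.0, -1.0]]
contact_force: [0.3, 0.7, -0.7]
grip_width: 60.0
gripper_force: 0.0
```

Emit:
shift_gripper:
  deltas: [60,-0.09,0,0,0,60,-0.09,0.09,0,0,60,-0.09,0.19,0,0,60,-0.09,0.29,0,0,60,-0.09,0.39,0,0,60,-0.09,0.39,0,0,60,-0.09,0.39,0,0,60,-0.09,0.39,0,0]

```text
clock: 6.65
position: [518.1, 152.5, 213.4]
tool_rot: [[-0.987, 0.158, -0.0], [0.158, 0.987, -0.0], [0.0, -0.0, -1.0]]
contact_force: [0.4, 0.4, 0.4]
grip_width: 59.6
gripper_force: 0.0
```

Run:
```python
from workcell import ctrl
import cv2,numpy as np
for n in("scene","top"): cv2.imwrite(f"pics/{n}1.png",ctrl.read_camera(n)[:,:,::-1])
t=cv2.imread("pics/top1.png")[160:330,290:400]; s=cv2.imread("pics/scene1.png")[225:310,250:420]
cv2.imwrite("pics/end.png",np.hstack([cv2.resize(t,(330,510)),cv2.resize(np.vstack([s,s*0]),(470,510))]))
```

```text
(no output)
```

View pics/end.png

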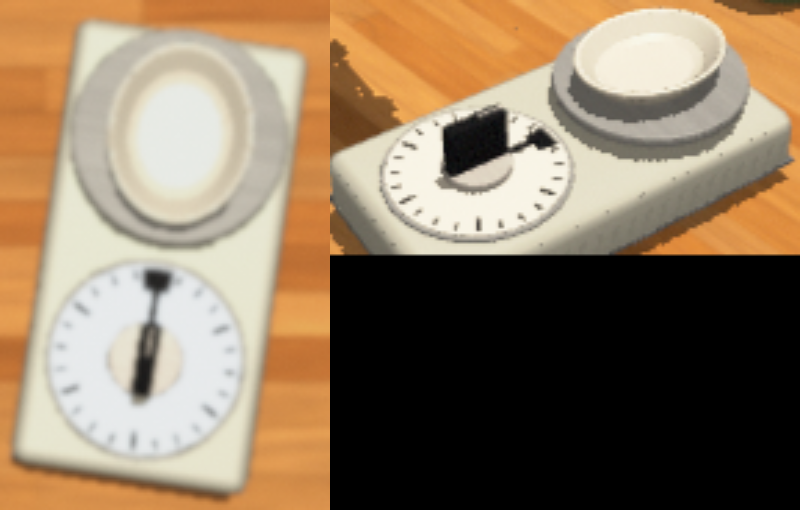

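The needle enters the middle of the zero block at (157,280), and the dish stands in its old place. The gripper is clear.

```bash
python3 -c "
from workcell import ctrl
print(ctrl.job_done())"
```

```text
the job is handed in; nothing more can be done
None
```

I turned the tare knob about 62° counter-clockwise and let go; in the last pictures the needle stands at the middle of the zero mark with the dish in its old place, the timer was never approached, and the job is handed in (no verdict was shown).

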